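# Three turns on the portion dispenser

## Robot

A 7-joint arm with a two-finger parallel gripper is mounted at the origin on the work surface. World frame = base frame: x ahead of the robot, y to its left, z up, the work surface at z = 0. Lengths are in m, angles in rad, forces in N, time in s.
With the tool pointing down it reaches from about 0.4 to 0.85 m from the base axis. Payload 6.9 kg.
Tool frame: the origin (TCP) lies midway between the tips of the shut fingers; the grasp point (between the pads) lies behind it (ctrl.pinch_z is the z of the grasp point in the tool frame, in m); z points along the fingers, y is the direction in which the jaws open and shut (so a half turn about z gives the same grasp; the last joint's range is limited). The gripper opens to 85 mm and grips with 20 to 120 N. Pads are 22 mm wide; open, the fingers measure 114 mm over their backs; the gripper's body (76 mm by 85 mm) begins 54 mm behind the grasp point. The pads swing forward as they close: fully open they stand 13 mm farther back than shut.
Start: joints at [-1.056, 0.507, -0.238, 1.5, 0.126, 1.149, -0.155], TCP at [0.249, 0.573, 0.231] pointing down, gripper open.
Joint ranges: [-3.08, 3.08], [-0.24, 2.05], [-1.43, 1.35], [0, 2.5], [-1.52, 4.66], [0.17, 1.96], [-2.89, 2.89]. Speed limits (rad/s): [2.39, 2.39, 3.14, 3.14, 3.14, 3.14, 3.14].

## Interface

Orientations are given as a unit quaternion [w, x, y, z].
In Python, from station import ctrl, get_state, vision, ticket, models gives the robot as it stands. Calls block until the motion is done:
- ctrl.movep(position, orientation): joint-space move of the TCP to a pose.
- ctrl.movel(position, frame=None, max_speed=0.15): straight line of the TCP; frame=None keeps the orientation; max_speed is the mean speed in m/s.
- ctrl.set_joints(angles): joint-space move.
- ctrl.ungrasp() and ctrl.close_gripper(force=None): open the fingers fully, or close them until they stop; force is the grip in N (None keeps the last).
- ctrl.pause(seconds).
- ctrl.ik(position, orientation): joint angles nearest the present ones, or None.
- get_state(): the state.
- vision.grab_frame(name): name is "scene" or "top"; returns (picture, depth): 420x560x3 uint8, blue, green, red; 420x560 float32, m along the optical axis (not along the pixel's ray), 0 where there is no reading.
- vision.camera_info(name): a dict with "mtx" (3x3 intrinsics, pixels), "R" (3x3) and "t" (3): a world point X has camera coordinates R X + t. Camera axes: x right, y down, z forward; pixel columns grow to the right and rows downward; lengths in m; the calibration is good to about 2 mm. A picture is of the moment at which its call begins. camera_info takes no time and is no camera call.
A pose or a line that the arm cannot do raises ctrl.Unreachable and nothing moves.
- ticket.close_job(): hands the job in, once; it reports no verdict.
Trained networks look in the newest picture that a camera, given by its name, has taken for a name from the list of things; names that differ only in an ending like _2 or _b are one class to them, and where a whole thing is asked for, a point or a joint stands for the part that bears it (a point fixed in the world has none). Each returns a list of dicts, best first, with "p" (0 to 1); they miss things now and then, are a little off and sometimes report something else, mostly with a low value. They report only what shows in the picture. A call takes as long as a camera call. They do not tell look-alikes from the thing itself.
- models.recognise(camera, target): "point" ([column, row] in pixels, amid what is visible of it).
- models.masks_of(camera, target): "mask" (420x560 bool, what is visible of it) and "point" ([column, row] in pixels, amid what is visible of it).
The state is a dict: "time": time; "qpos": joint angles; "qd": joint speeds; "tau": joint torques, N m; "tcp_pos": TCP position; "eef_rot": TCP orientation; "contact_force": force on the tool from outside, world axes, zero at the start; "wrist_torque": the same for the moment, N m; "width": finger opening in m.
Only numpy, scipy, OpenCV 4.12 (cv2) and the standard library are available. Lean on these libraries where they do the work, as an engineer would, in place of code of your own. Each camera call takes 0.05 s, during which the arm holds its last target. There are 200 camera calls.

## Task

The square-bodied dispenser has just been washed and is empty, and its auger must be wound forward to its first pocket: give its crank exactly three full turns clockwise as seen from above, so that the arm ends over the spout again, where it started. Do not wind past the third turn, and let go of the crank at the end. Leave the round dispenser's crank, the steel mini container under the spout and the egg ring as they are.

Things in the scene. Friction and masses are not known exactly. Their poses are not given: they have to be found in the camera images.
- square_dispenser: The dispenser to crank, fixed to the bench: a square stainless body 100 x 100 mm on a 120 x 120 mm foot, with a wooden top 104 mm square reaching 150 mm up. Origin: centre of its underside, on the bench; z is up and is the crank's axis. A box spout 34 mm wide sticks out along its own -x, to 100 mm from the axis, 64 to 102 mm above the bench. Facing and place vary.
- square_crank (a joint): Turn of the square dispenser's crank about the vertical axis of the body, in rad: 0 at the start, with the arm over the spout (pointing along the body's -x); grows clockwise seen from above and keeps counting over whole turns (one turn is 6.283). No stops, no ratchet and no detent; even stiff friction, about 2 N at the knob; it stays where it is left.
- square_handle (a point): Middle of the square dispenser's crank knob: an upright plain wooden cylinder 22 mm in diameter and 44 mm tall that spins freely on its pin, 62 mm from the crank's axis. Its centre is 188 mm above the bench: the knob runs from 166 mm (top of the flat steel arm, 16 mm wide, 6 mm thick) to 210 mm. Nothing else reaches above 168 mm there (hub on the axis, 26 mm in diameter).
- round_dispenser: The other dispenser, to be left alone, fixed to the bench: a round stainless body 92 mm in diameter on a 112 mm foot, wooden top at 121 mm. Origin: centre of its underside. Spout along its own -x, to 94 mm from the axis. Its crank arm is 54 mm from axis to knob, starts over the spout, and the knob (22 mm thick) reaches from 136 to 180 mm above the bench.
- round_crank (a joint): Turn of the round dispenser's crank in rad, 0 at the start, clockwise positive; to be left at 0.
- mini_container: Stainless mini container, an open cup 56 mm across and 42 mm tall, standing loose under the spout of the square dispenser. Origin: centre of its underside.
- egg_ring: Red silicone egg ring, 90 mm across, 16 mm tall, lying loose on the bench. Origin: centre of its underside. (Also about, all under 110 mm tall and not part of the job: a turntable with a jar and a sandwich box beyond it, a mug at the far left, a spatula at the far right.)
There are look-alikes about, which are no part of the job. What is shaped like the square_dispenser but green or purple is not meant.

How it is judged:
By the outcome, as a careful person would: the job done as asked, in the order asked, and still so for the second after the job is handed in, with the robot touching nothing.
It also fails if it takes over 70 s, if anything falls off the work surface, if the arm or the gripper's body presses on something with over 40 N, if the wrist force passes 120 N, or if a joint passes its speed limit or range.

## Working session

There is one attempt and no reset: what is moved stays moved. The work goes in short steps, each a Python script; the robot and the scene stay as the last script left them, time stands still between calls to the robot, and variables do not carry over. Pictures are saved under pics/ and viewed, about 8 in all and at most 12, crops included, and the job is handed in when it is done.

```bash
mkdir -p pics; ls; python3 - <<'E'
from station import ctrl,get_state,vision,models
import cv2,numpy as np
for c in("scene","top"):
    p,d=vision.grab_frame(c); cv2.imwrite(f"pics/{c}0.png",p); np.save(f"{c}0.npy",d)
    for n in("square_dispenser","square_handle","mini_container","round_dispenser","egg_ring"):
        print(c,n,[(np.round(r["point"]).tolist(),round(r["p"],2)) for r in models.recognise(c,n)])
a,b=cv2.imread("pics/scene0.png"),cv2.imread("pics/top0.png")
s=get_state();print(s["time"],s["eef_rot"],s["contact_force"],s["width"],ctrl.pinch_z)
E
```

```text
pics
scene square_dispenser [([291.0, 357.0], 0.92), ([444.0, 257.0], 0.72), ([336.0, 279.0], 0.63)]
scene square_handle [([472.0, 225.0], 0.92), ([313.0, 325.0], 0.84), ([361.0, 251.0], 0.59), ([370.0, 300.0], 0.39)]
scene mini_container [([359.0, 253.0], 0.63), ([368.0, 300.0], 0.56)]
scene round_dispenser [([247.0, 212.0], 0.65)]
scene egg_ring [([244.0, 284.0], 0.67)]
top square_dispenser [([155.0, 318.0], 0.83), ([201.0, 211.0], 0.75), ([153.0, 124.0], 0.74)]
top square_handle [([180.0, 213.0], 0.83), ([138.0, 329.0], 0.64), ([136.0, 118.0], 0.55)]
top mini_container []
top round_dispenser [([343.0, 194.0], 0.79)]
top egg_ring [([181.0, 238.0], 0.65), ([249.0, 139.0], 0.52)]
0.6 [-1.05146529e-05  2.03478191e-01  9.79079478e-01 -4.55904221e-05] [ 0.93522165 -0.6336207  -0.10851783] 0.08518039560187113 -0.0187
```

View pics/scene0.png

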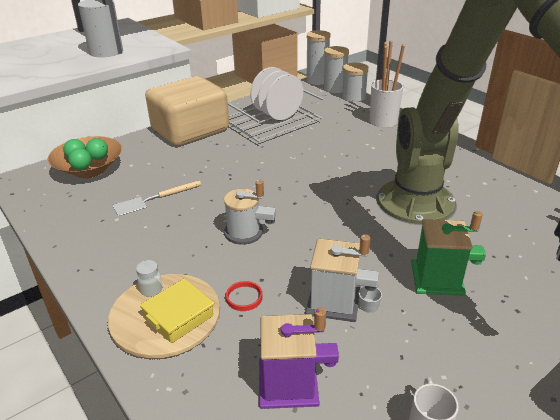

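View pics/top0.png

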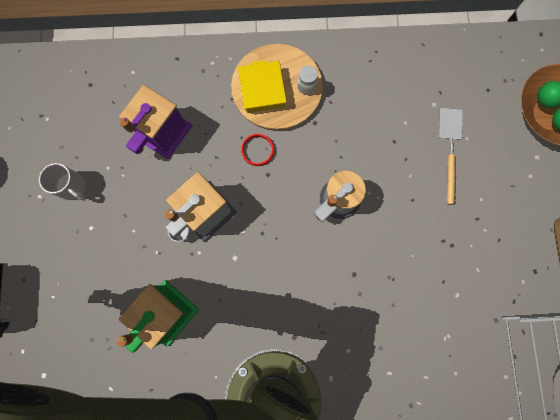

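Top view: three square dispensers, steel at (200,205), purple at (155,120) and green at (155,318). In the scene view they are at (336,279), (290,357) and (444,257). The steel one fits, being stainless with the mini container under its spout. I'll confirm it in a crop and measure it.

```bash
cat > h.py <<'E'
from station import ctrl,get_state,vision,models,ticket
import cv2,numpy as np
def cloud(cam,d):
    i=vision.camera_info(cam);K,R,t=map(np.array,(i["mtx"],i["R"],i["t"]))
    v,u=np.mgrid[:420,:560]
    P=np.stack([(u-K[0,2])/K[0,0]*d,(v-K[1,2])/K[1,1]*d,d],-1)
    W=(P-t)@R; W[d<=0]=np.nan; return W
def proj(cam,X):
    i=vision.camera_info(cam);q=np.array(i["mtx"])@(np.array(i["R"])@X+i["t"]);return q[:2]/q[2]
E
python3 - <<'E'
from h import *
for cam,px in(("top",(200,206)),("scene",(338,275))):
    d=np.load(f"{cam}0.npy");W=cloud(cam,d);z=W[...,2]
    v,u=np.mgrid[:420,:560];near=(abs(u-px[0])<50)&(abs(v-px[1])<60)
    top=near&(abs(z-.15)<.006)
    top&=cv2.connectedComponents(top.astype(np.uint8))[1]>0
    n,l,st,ce=cv2.connectedComponentsWithStats(top.astype(np.uint8));k=1+st[1:,4].argmax()
    p=W[l==k];print(cam,"top",st[k,4],cv2.minAreaRect(p[:,:2].astype(np.float32)*1000),np.median(p[:,2]))
    kn=near&(z>.172)&(z<.22);p=W[kn];print("knob",len(p),p.mean(0),p.min(0),p.max(0))
    kt=near&(z>.203)&(z<.22);p=W[kt];print("knobtop",len(p),p.mean(0))
    im=cv2.imread(f"pics/{cam}0.png")
    c=im[px[1]-55:px[1]+55,px[0]-60:px[0]+60];cv2.imwrite(f"pics/c_{cam}.png",cv2.resize(c,None,fx=3.3,fy=3.3,interpolation=2))
cv2.imwrite("pics/crop1.png",np.hstack([cv2.imread("pics/c_top.png"),cv2.imread("pics/c_scene.png")]))
W=cloud("top",np.load("top0.npy"))
for n,q in dict(round=(343,190),purple=(155,110),green=(150,310),ring=(258,150)).items():print(n,W[q[1],q[0]])
E
```

```text
top top 1655 ((488.9649963378906, 159.7644500732422), (106.05841064453125, 103.8921127319336), 40.33570098876953) 0.15001817538682707
knob 111 [0.44750932 0.20351051 0.20281524] [0.43822545 0.15475569 0.17201805] [0.49883265 0.21714508 0.21545698]
knobtop 76 [0.44805105 0.20618581 0.2096997 ]
scene top 1183 ((489.09423828125, 163.15121459960938), (110.72454071044922, 103.692138671875), 40.41720199584961) 0.14833077474573456
knob 388 [0.58096067 0.27472129 0.19553869] [0.43810829 0.2003063  0.17206612] [0.6837343  0.32776743 0.21156167]
knobtop 147 [0.5855844  0.27570948 0.20771109]
round [ 0.49893901 -0.19467235  0.13707665]
purple [0.72254431 0.25808809 0.1490665 ]
green [0.24049813 0.26481506 0.15235746]
ring [ 6.54494321e-01  1.23053604e-02 -6.14483064e-04]
```

View pics/crop1.png

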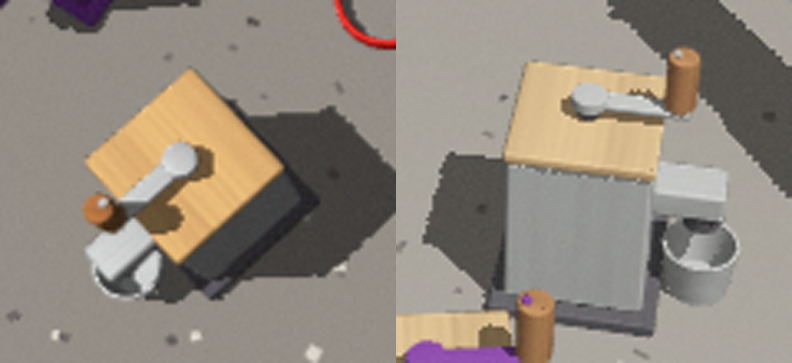

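Steel dispenser confirmed: stainless body, grey arm, cup under the spout. The axis is about (0.489, 0.160) and the knob about (0.448, 0.206), a radius of 61.6 mm, which matches the given 62 mm. Next I check IK around the circle, then approach with the jaws closing along the tangent.

```bash
cat >> h.py <<'E'
from scipy.spatial.transform import Rotation as Rn
C=np.array([.489,.1605]);K0=np.array([.448,.206]);PH=np.arctan2(*(K0-C)[::-1]);Z=.174
def quat(a):
    y=np.array([np.cos(a),np.sin(a),0]);z=np.array([0,0,-1.]);q=Rn.from_matrix(np.c_[np.cross(y,z),y,z]).as_quat();return q[[3,0,1,2]]
E
python3 - <<'E'
from h import *
best=None
for a in(PH-np.pi/2,PH+np.pi/2):
    J=[ctrl.ik([*(C+.062*np.array([np.cos(t),np.sin(t)])),Z],quat(a)) for t in np.linspace(0,6.28,13)]
    if any(j is None for j in J): print(a,"none");continue
    J=np.array(J);print(a,J.min(0).round(2),J.max(0).round(2))
    if best is None or abs(J[:,6]).max()<best[0]: best=(abs(J[:,6]).max(),a)
a=best[1];q=quat(a);print("use",a,PH)
s=get_state();p=np.array(s["tcp_pos"])
ctrl.movel([p[0],p[1],.30])
ctrl.movep([*K0,.27],q)
s=get_state();print(s["time"],s["tcp_pos"],s["qpos"],s["contact_force"])
p,d=vision.grab_frame("scene");cv2.imwrite("pics/s1.png",p)
E
```

```text
0.7334218978285372 [-0.44  0.31 -0.08  1.72 -0.01  0.82  0.21] [-0.26  0.48  0.03  2.02  0.04  0.95  0.5 ]
3.8750145514183303 [-1.19  0.54  1.15  1.73 -0.73  0.97 -2.16] [-0.92  0.74  1.15  2.02 -0.6   1.17 -1.92]
use 0.7334218978285372 2.3042182246234337
2.75 [0.44773157 0.20757459 0.27000402] [-0.45694021  0.26590574 -0.03449477  1.77264285  0.0093325   1.10288061
  0.24148287] [-0.68840109  0.35636332  0.30567815]
```

View pics/s1.png

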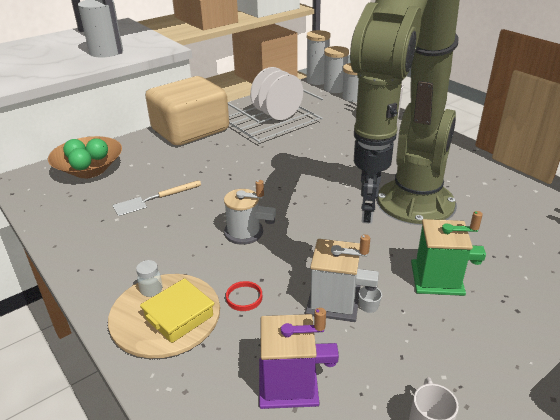

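The gripper hangs at (370,215), directly above the steel dispenser's knob at (365,243). Now I descend, grip, and crank a small first arc while watching the force.

```bash
python3 - <<'E'
from h import *
def st(n):
    s=get_state();print(n,round(s["time"],2),np.round(s["tcp_pos"],4),np.round(s["contact_force"],1),round(s["width"],4));return s
ctrl.movel([*K0,Z],max_speed=.1);st("down")
ctrl.close_gripper(30);s=st("grip")
np.save("g.npy",s["tcp_pos"])
for k in range(1,4):
    t=PH-np.deg2rad(15*k);ctrl.movel([*(C+.062*np.array([np.cos(t),np.sin(t)])),Z],max_speed=.06);st(15*k)
p,d=vision.grab_frame("top");cv2.imwrite("pics/t2.png",p)
p,d=vision.grab_frame("scene");
cv2.imwrite("pics/s2.png",cv2.resize(p[190:340,260:460],None,fx=3,fy=3))
E
```

```text
down 3.91 [0.4483 0.2062 0.1745] [0.5 0.5 0.2] 0.0854
grip 4.51 [0.4482 0.2061 0.1742] [-0.7  0.8  1.7] 0.021
15 4.92 [0.4623 0.2157 0.1742] [ 3.6 -2.3  2.9] 0.021
30 5.34 [0.4768 0.2206 0.1742] [ 2.  -3.2  4.4] 0.0211
45 5.76 [0.4926 0.2218 0.1742] [ 2.4 -3.8  5.8] 0.0212
```

View pics/s2.png

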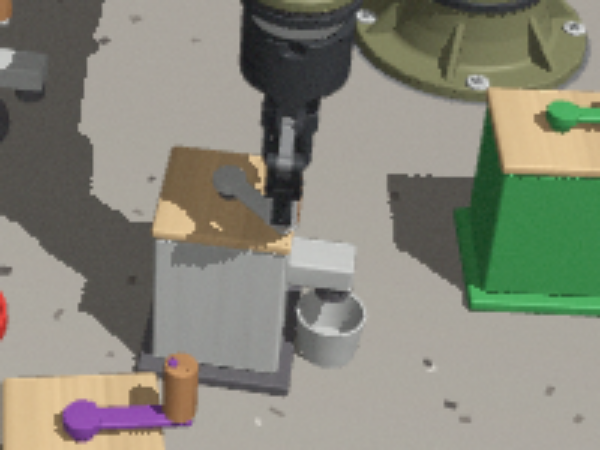

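The crank follows the knob and the forces are low. I continue to the end of turn 1 with a force guard, watching the creeping Fz.

```bash
cat >> h.py <<'E'
def st(n):
    s=get_state();print(n,round(s["time"],2),np.round(s["tcp_pos"],4),np.round(s["contact_force"],1),round(s["width"],4));return s
def crank(a,b,C=C,step=15):
    for k in range(a+step,b+1,step):
        t=PH-np.deg2rad(k);ctrl.movel([*(C+.062*np.array([np.cos(t),np.sin(t)])),Z],max_speed=.06)
        s=get_state()
        if k%45==0: st(k)
        if np.linalg.norm(s["contact_force"])>30: st("FORCE %d"%k);break
E
python3 - <<'E'
from h import *
crank(45,360)
p,d=vision.grab_frame("scene");cv2.imwrite("pics/s3.png",cv2.resize(p[190:340,260:460],None,fx=3,fy=3))
E
```

```text
90 7.11 [0.5348 0.202  0.1742] [-0.1 -3.7  6.7] 0.0211
135 8.36 [0.5512 0.1553 0.1742] [ 0.3 -1.7  6.5] 0.0214
180 9.61 [0.5294 0.1123 0.1741] [-1.1 -2.2  7.8] 0.0211
225 10.86 [0.4841 0.0979 0.1741] [-1.8  0.7  8.9] 0.021
270 12.11 [0.4425 0.119  0.1741] [0.5 2.3 6.5] 0.0212
315 13.36 [0.4274 0.1634 0.1742] [2.2 1.5 6.2] 0.0209
360 14.61 [0.4479 0.2059 0.1742] [0.6 1.1 7. ] 0.0212
```

View pics/s3.png

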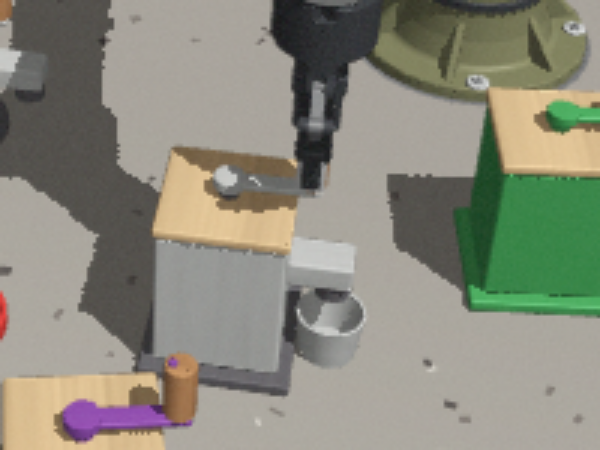

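After one turn the arm is back over the spout, and forces stayed under 10 N. Two more turns, then release at the recorded grip point and check.

```bash
python3 - <<'E'
from h import *
crank(360,1080)
g=np.load("g.npy");s=st("end")
if abs(np.array(s["tcp_pos"])[:2]-g[:2]).max()<.004:
    ctrl.movel([*g[:2],Z],max_speed=.03);ctrl.pause(.3);st("home")
    ctrl.ungrasp();st("open");ctrl.movel([*g[:2],.29],max_speed=.12)
    ctrl.movep([.30,.45,.30],quat(PH-np.pi/2));st("away")
    for cam,px in(("top",(200,206)),("scene",(338,275))):
        p,d=vision.grab_frame(cam);W=cloud(cam,d);z=W[...,2]
        r=np.linalg.norm(W[...,:2]-C,axis=-1)
        m=(r<.085)&(z>.203)&(z<.22);k=W[m].mean(0)
        k0=cloud(cam,np.load(f"{cam}0.npy"));r=np.linalg.norm(k0[...,:2]-C,axis=-1);k0=k0[(r<.085)&(k0[...,2]>.203)&(k0[...,2]<.22)].mean(0)
        f=lambda k:np.degrees(np.arctan2(k[1]-C[1],k[0]-C[0]))
        print(cam,k,k0,f(k),f(k0))
        cv2.imwrite(f"pics/{cam}4.png",p)
E
python3 -c "
import cv2,numpy as np
f=lambda n:cv2.resize(cv2.imread(n)[80:380,60:400],(396,349))
cv2.imwrite('pics/f.png',np.hstack([f('pics/top4.png'),cv2.resize(cv2.imread('pics/scene4.png')[170:370,200:427],(396,349))]))"
```

```text
405 15.91 [0.4928 0.2216 0.1742] [2.  1.7 7.3] 0.0211
450 17.16 [0.5359 0.2006 0.1742] [2.9 0.5 5.9] 0.0209
495 18.41 [0.5512 0.1549 0.1742] [ 3.  -2.2  7.7] 0.0212
540 19.66 [0.5294 0.1124 0.1741] [-1.6 -0.9  9.3] 0.0214
585 20.91 [0.4844 0.0978 0.1741] [-1.7  1.4  9.6] 0.0211
630 22.16 [0.4426 0.1189 0.1741] [0.7 3.1 7.1] 0.0208
675 23.41 [0.4274 0.1632 0.1741] [2.2 1.2 6. ] 0.0214
720 24.66 [0.4478 0.2058 0.1741] [0.7 1.6 6.9] 0.0212
765 25.91 [0.4927 0.2216 0.1742] [2.6 1.9 6.3] 0.021
810 27.16 [0.5359 0.2006 0.1742] [3.5 1.3 6.1] 0.0213
855 28.41 [0.5511 0.1547 0.1742] [ 1.9 -2.9  7.4] 0.0212
900 29.66 [0.5293 0.1123 0.1741] [-1.9 -1.3  9.1] 0.0212
945 30.91 [0.4843 0.0978 0.1741] [-2.2  2.2 10. ] 0.021
990 32.16 [0.4426 0.1189 0.1741] [1.9 3.2 7.3] 0.0214
1035 33.41 [0.4273 0.1631 0.1741] [2.2 2.5 7.3] 0.0211
1080 34.66 [0.4477 0.2057 0.1741] [0.9 2.1 7.6] 0.0212
end 34.66 [0.4477 0.2057 0.1741] [0.9 2.1 7.6] 0.0212
home 35.21 [0.4477 0.2056 0.1741] [-0.9  2.7  8.2] 0.0211
open 35.85 [0.4481 0.206  0.1739] [-0.3  0.9  0.4] 0.0853
away 38.07 [0.3014 0.4487 0.2997] [-0.1  0.7 -0.6] 0.0855
top [0.44676568 0.20492061 0.2093685 ] [0.44805105 0.20618581 0.2096997 ] 133.55474251359308 131.87040035990512
scene [0.44936473 0.21055755 0.20764786] [0.45029756 0.21143364 0.20760683] 128.37197197537753 127.22975532517106
```

View pics/f.png

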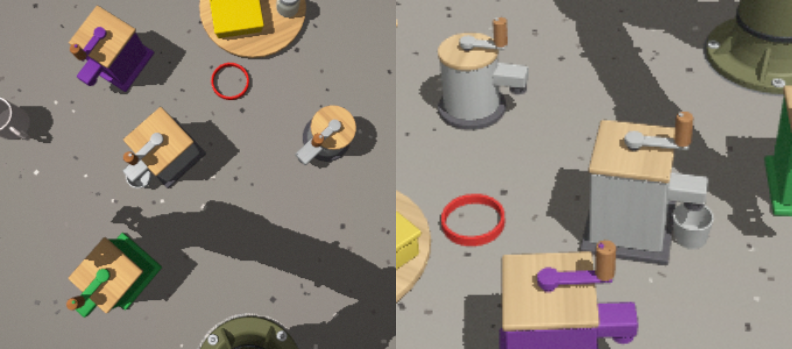

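The knob is back over the spout, about 1.5° short of three full turns and not past it. The other things are unmoved, so I'm handing in.

```bash
python3 -c "
from h import *
ticket.close_job()"
```

```text
the job is handed in; nothing more can be done
```

I gave the stainless square dispenser's crank three full turns clockwise as seen from above, let go of the knob and handed the job in. The last check before that was at about 38 s of the 70 s allowed.

- **Crank angle:** the crank arm is over the spout again and not wound past the third turn. Compared with the start pictures, it stopped slightly short: 1.7° in the top camera and 1.1° in the scene camera. I left that alone, because another nudge could have wound it past.
- **Forces:** the force on the tool was about 10 N at most in the readings I took during cranking, and close to zero after release.
- **Other things:** in the final pictures the round dispenser's crank, the mini container and the egg ring look unmoved. I checked these by eye only and did not measure them.
- **Disagreement:** the two cameras put the knob about 5 mm apart, but both show the same small change from the start.

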